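# Weigh out the chocolate and check its temperature

### The arm

A 6-joint arm with a two-finger parallel gripper is mounted at the origin on the work surface. World frame = base frame: x ahead of the robot, y to its left, z up, the work surface at z = 0. Lengths are in m, angles in rad, forces in N, time in s.
With the tool pointing down it reaches from about 0.275 to 0.85 m from the base axis. Payload 5.2 kg.
Tool frame: the origin (TCP) lies midway between the tips of the shut fingers; the grasp point (between the pads) lies 19 mm behind it (robot.grip_point_offset is the distance from the TCP to the grasp point, in m); z points along the fingers, y is the line along which they close (so a half turn about z gives the same grasp; the last joint's range is limited). The gripper opens to 85 mm and grips with 20 to 120 N. Pads are 22 mm wide; open, the fingers measure 114 mm over their backs; the gripper's body (76 mm by 85 mm) begins 54 mm behind the grasp point. The pads swing forward as they close: fully open they stand 13 mm farther back than shut.
Start: joints at [-1.415, 0.259, 1.535, -0, 1.348, -0.203], TCP at [0.193, -0.515, 0.231] pointing down, gripper open.
Joint ranges: [-3.14, 3.14], [-0.91, 2.08], [0.19, 2.58], [-1.22, 4.36], [0.22, 2.71], [-3.12, 3.12]. Speed limits (rad/s): [2.57, 2.57, 3.14, 3.14, 3.14, 3.14].

### API

Orientations are given as a rotation vector (axis times angle).
In Python, from workcell import robot gives the robot as it stands. The module is installed in compiled form; this text tells all that it offers.
- The arm moves only by the shell command python3 -m creep 'ROWS' [FORCE]. ROWS is a JSON object of lists of equal length, an entry for each row: "jaw": the finger opening in mm, from 0 to 85.4; "offset": the shift along the world's x, y, z in mm, a list of three; "rot": the turn, a rotation vector about the world's x, y, z in rad, a list of three. A call has 1 to 8 rows; each row is the pose to reach, as a shift and turn from the pose commanded when the call began; what a row does not reach only later rows make up. A row lasts 1/10 s, in which the tool goes at most 50 mm and 8.59 degrees, less where a joint would pass 70% of its speed; a pose out of reach is approached as far as the arm can. A call with a gripper value outside its range is refused whole. The fingers move at their own pace and stop on an object; FORCE is the grip in N (left out, the last holds). Time passes only in rows, so rows that repeat a pose let the fingers close. It gives the time, the measured TCP pose, the force, the opening and the grip force at its end, in the units of the state.
- robot.get_obs(): the state, without advancing time (a new reading comes with each control period).
- robot.camera(name): name is "side" or "top" or "wrist"; returns a dict with "pixels" (400x640x3 uint8, red, green, blue), "fx", "fy", "cx", "cy" (pixels), "k1" (the pictures are not rectified: a ray, as slopes to the right and down, at radius r is drawn at 1 + k1 r^2 times it, then the intrinsics apply), "world_to_cam" (4x4, takes a point from world to camera coordinates). Camera axes: x right, y up, looking along -z (the intrinsics and any distortion apply to the point x, -y, -z); pixel columns grow to the right and rows downward; lengths in m; the calibration is good to about 2 mm. A picture is of the moment at which its call begins. There is no depth.
- robot.close_job(): hands the job in; it is judged then, once.
The state is a dict: "clock": time; "joint_pos": joint angles; "joint_vel": joint speeds; "joint_torque": joint torques, N m; "tcp_pos": TCP position; "ee_rot": TCP orientation; "wrist_force": force on the tool from outside, world axes, zero at the start; "moment": the same for the moment, N m; "width": finger opening in m; "gripper_force": force on a finger pad.
Only numpy, scipy, OpenCV 4.12 (cv2) and the standard library are available. Lean on these libraries where they do the work, as an engineer would, in place of code of your own. Each camera call takes 0.05 s, during which the arm holds its last target. There are 200 camera calls.

### The job

Stand the empty white bowl on the middle of the kitchen scale's plate, let go of it and press the tare key; only then put every chocolate block from the wooden board into the bowl, and do not press tare again once there is chocolate in it. Then pick up the thermometer, point its lens into the middle of the bowl from about 15 cm away and hold it still for two seconds, and stand it back upright on the middle of its round pad. Leave the bowl of chocolate on the scale, and do not disturb the other things on the counter or knock the thermometer over.

Things in the scene. Friction and masses are not known exactly. Their poses are not given: they have to be found in the camera images.
- scale: White kitchen scale, fixed to the counter, 235 x 180 x 28 mm body (its x and y), carrying a round steel plate of 82 mm radius whose flat top is 38 mm above the counter. Origin on the counter under the plate's centre; its -x end, nearest the robot, carries a dark display and the tare key. It does not give under load.
- plate (a point): Centre of the top of the scale's steel plate (38 mm above the counter), z up.
- tare (a joint): Tare key of the scale, a grey round push button of 13 mm radius: 0 = up, 0.006 m = fully down, spring, fully down at 4 N; count it pressed from 0.004 m. Pushed straight down; it comes back up when let go.
- tare_top (a point): Centre of the top face of the tare key, 113 mm towards the scale's -x and 45 mm towards its -y from the plate's centre. Up, it is 50 mm above the counter; the white collar round it has 21 mm radius and its top is 40 mm above the counter.
- bowl: Thick-walled white round bowl, 300 g, empty and standing upright at the start. Outer radius 62 mm, wall 8 mm thick and vertical from 22 mm up to the rim at 56 mm; foot radius 48 mm; floor 8 mm thick; inner radius 54 mm. Origin at the centre of its underside, z up. The rim can be pinched from above, one finger inside, one outside.
- bowl_aim (a point): Point on the bowl's axis 18 mm above its underside, the middle of its inside: where the thermometer is to be aimed.
- board: Round wooden board, 145 mm radius, 16 mm thick, fixed, with a short handle 50 x 45 mm at its +x side. Origin at the centre of its underside on the counter.
- choc1: One of up to five dark brown chocolate blocks, a rectangular block 36 x 26 x 22 mm (x, y, z), 26 g, with a bevelled top. Origin at the centre of its 36 x 26 mm underside, z up as it lies. At the start the blocks lie flat on the wooden board; absent ones read None.
- choc2: One of up to five dark brown chocolate blocks, a rectangular block 36 x 26 x 22 mm (x, y, z), 26 g, with a bevelled top. Origin at the centre of its 36 x 26 mm underside, z up as it lies. At the start the blocks lie flat on the wooden board; absent ones read None.
- choc3: One of up to five dark brown chocolate blocks, a rectangular block 36 x 26 x 22 mm (x, y, z), 26 g, with a bevelled top. Origin at the centre of its 36 x 26 mm underside, z up as it lies. At the start the blocks lie flat on the wooden board; absent ones read None.
- choc4: One of up to five dark brown chocolate blocks, a rectangular block 36 x 26 x 22 mm (x, y, z), 26 g, with a bevelled top. Origin at the centre of its 36 x 26 mm underside, z up as it lies. At the start the blocks lie flat on the wooden board; absent ones read None.
- choc5: One of up to five dark brown chocolate blocks, a rectangular block 36 x 26 x 22 mm (x, y, z), 26 g, with a bevelled top. Origin at the centre of its 36 x 26 mm underside, z up as it lies. At the start the blocks lie flat on the wooden board; absent ones read None.
- thermo: Grey thermometer, 250 g, upright on its pad. Black foot 74 x 60 x 12 mm (x, y, z), handle 30 x 26 mm, on top a head 100 mm long (x -45 to +55), 34 mm wide (y), 90 to 126 mm above the foot's underside; a black nose, 15 mm radius, slants forward (+x) and down from the head. Origin: centre of the foot's underside. Grip the head's sides from above, across y, near x = 0, z = 0.108. No trigger.
- eye (a point): The lens at the tip of the thermometer's nose, 72 mm ahead (+x) of and 82 mm above the thermometer's origin. Its z axis is the line of sight, pointing out of the lens: 45 degrees below the thermometer's +x.
- dock: Round black pad of 55 mm radius, 8 mm thick, fixed, flat-topped, on which the thermometer stands. Origin at the centre of its underside on the counter.
- cutter: Small steel ring cookie cutter, 42 mm across, 26 mm high, on the board. Origin at the centre of its underside. Not part of the job.
- spice: Small spice jar, 42 mm across, 75 mm high, on the counter; origin under it. Not part of the job.
- ramekin: Small terracotta cup, 74 mm across, 42 mm high; origin under it. Not part of the job.
- honey: Amber jar, 62 mm across, 95 mm high; origin under it. Not part of the job.
- mill: Dark wooden pepper mill, 56 mm across, 148 mm high; origin under it. Not part of the job.
- spoon: Steel spoon, 170 mm long, lying flat along its x. Not part of the job.
Not all that is in view belongs to the job. What is shaped like the choc1 but yellow is not meant.

How it is judged:
On the way, in this order (a step that is already met when the one before it is completed fails the run):
1. the bowl stands upright on the middle of the scale's plate (within 30 mm), let go of, with no chocolate in it (horizontal distance between bowl and plate below 0.03 m and z of bowl in the frame of plate between -0.004 and 0.006 m and angle between bowl's own z axis and vertical below 0.08 rad and contact force between the fingers and bowl below 0.1 N and linear speed of bowl below 0.02 m/s and not (horizontal distance between choc1 and bowl below 0.056 m and z of choc1 in the frame of bowl between 0 and 0.06 m) and not (horizontal distance between choc2 and bowl below 0.056 m and z of choc2 in the frame of bowl between 0 and 0.06 m) and not (horizontal distance between choc3 and bowl below 0.056 m and z of choc3 in the frame of bowl between 0 and 0.06 m) and not (horizontal distance between choc4 and bowl below 0.056 m and z of choc4 in the frame of bowl between 0 and 0.06 m) and not (horizontal distance between choc5 and bowl below 0.056 m and z of choc5 in the frame of bowl between 0 and 0.06 m)), for 0.3 s.
2. the tare key is pressed (4 mm or more) with the empty bowl on the scale and not held (horizontal distance between bowl and plate below 0.03 m and z of bowl in the frame of plate between -0.004 and 0.006 m and angle between bowl's own z axis and vertical below 0.08 rad and value of joint tare above 0.004 m and contact force between the fingers and bowl below 0.1 N and not (horizontal distance between choc1 and bowl below 0.056 m and z of choc1 in the frame of bowl between 0 and 0.06 m) and not (horizontal distance between choc2 and bowl below 0.056 m and z of choc2 in the frame of bowl between 0 and 0.06 m) and not (horizontal distance between choc3 and bowl below 0.056 m and z of choc3 in the frame of bowl between 0 and 0.06 m) and not (horizontal distance between choc4 and bowl below 0.056 m and z of choc4 in the frame of bowl between 0 and 0.06 m) and not (horizontal distance between choc5 and bowl below 0.056 m and z of choc5 in the frame of bowl between 0 and 0.06 m)), for 0.05 s.
3. all the chocolate blocks lie in the bowl, let go of (horizontal distance between bowl and plate below 0.03 m and z of bowl in the frame of plate between -0.004 and 0.006 m and angle between bowl's own z axis and vertical below 0.08 rad and horizontal distance between each of choc1, choc2, choc3, choc4, choc5 and bowl below 0.056 m and z of choc1 in the frame of bowl between 0 and 0.06 m and z of choc2 in the frame of bowl between 0 and 0.06 m and z of choc3 in the frame of bowl between 0 and 0.06 m and z of choc4 in the frame of bowl between 0 and 0.06 m and z of choc5 in the frame of bowl between 0 and 0.06 m and linear speed of each of choc1, choc2, choc3, choc4, choc5 below 0.05 m/s and contact force between the fingers and choc1 below 0.1 N and contact force between the fingers and choc2 below 0.1 N and contact force between the fingers and choc3 below 0.1 N and contact force between the fingers and choc4 below 0.1 N and contact force between the fingers and choc5 below 0.1 N), for 0.3 s.
4. the thermometer's line of sight passes within 25 mm of the middle of the bowl from 80 to 250 mm away, and it is held still for 1.5 s (x of bowl_aim in the frame of eye between -0.025 and 0.025 m and y of bowl_aim in the frame of eye between -0.025 and 0.025 m and z of bowl_aim in the frame of eye between 0.08 and 0.25 m and linear speed of thermo below 0.03 m/s and angular speed of thermo below 0.25 rad/s), for 1.5 s.
At the end, for the whole second after the job is handed in: The bowl stands upright within 30 mm of the middle of the scale's plate, every chocolate block present lies in it, the thermometer stands upright on its pad within 22 mm of the pad's centre, the tare key is up, and all is at rest (horizontal distance between bowl and plate below 0.03 m and z of bowl in the frame of plate between -0.004 and 0.006 m and angle between each of bowl, thermo's own z axis and vertical below 0.08 rad and horizontal distance between each of choc1, choc2, choc3, choc4, choc5 and bowl below 0.056 m and z of choc1 in the frame of bowl between 0 and 0.06 m and z of choc2 in the frame of bowl between 0 and 0.06 m and z of choc3 in the frame of bowl between 0 and 0.06 m and z of choc4 in the frame of bowl between 0 and 0.06 m and z of choc5 in the frame of bowl between 0 and 0.06 m and linear speed of each of choc1, choc2, choc3, choc4, choc5 below 0.05 m/s and horizontal distance between thermo and dock below 0.022 m and z of thermo in the frame of dock between 0.004 and 0.013 m and linear speed of each of thermo, bowl below 0.02 m/s and value of joint tare below 0.002 m); the robot touches nothing.
It fails at once if the tare key pressed while there is chocolate in the bowl (value of joint tare above 0.003 m and ((horizontal distance between choc1 and bowl below 0.056 m and z of choc1 in the frame of bowl between 0 and 0.06 m) or (horizontal distance between choc2 and bowl below 0.056 m and z of choc2 in the frame of bowl between 0 and 0.06 m) or (horizontal distance between choc3 and bowl below 0.056 m and z of choc3 in the frame of bowl between 0 and 0.06 m) or (horizontal distance between choc4 and bowl below 0.056 m and z of choc4 in the frame of bowl between 0 and 0.06 m) or (horizontal distance between choc5 and bowl below 0.056 m and z of choc5 in the frame of bowl between 0 and 0.06 m))).
It fails at once if the thermometer knocked over (tilted by more than 50 degrees) (angle between thermo's own z axis and vertical above 0.87 rad).
It fails at once if a bystander (cutter, spice jar, terracotta cup, amber jar, mill, spoon) moved by more than 40 mm (distance of any of cutter, spice, ramekin, honey, mill, spoon from where it was at the start of the episode above 0.04 m).
Of choc1, choc2, choc3, choc4, choc5 only 3 to 5 are there at a start; the rules pass over those that are not, and their reading is None.
At some moment in a run one of choc1, choc2, choc3, choc4, choc5 may be knocked a few centimetres aside while the robot is not near it.
It also fails if it takes over 210 s, if anything falls off the work surface, if the arm or the gripper's body presses on something with over 40 N, if the wrist force passes 120 N, or if a joint passes its speed limit or range.

## Working session

There is one attempt and no reset: what is moved stays moved. The work goes in short steps, Python scripts to look and compute and a shell command to move; the robot and the scene stay as the last step left them, time stands still between calls to the robot, and variables do not carry over. Pictures are saved under pics/ and viewed, at most 14 in all, crops included, and the job is handed in when it is done.

```bash
mkdir -p pics; cat > h.py <<'E'
import numpy as np, cv2
from workcell import robot
def cam(n):
    c=robot.camera(n); return c
def save(c,f): cv2.imwrite('pics/'+f,cv2.cvtColor(c['pixels'],cv2.COLOR_RGB2BGR))
def ray(c,uv):
    d=np.array([(uv[0]-c['cx'])/c['fx'],(uv[1]-c['cy'])/c['fy']]); s=d.copy()
    for _ in range(20): s=d/(1+c['k1']*(s@s))
    M=np.linalg.inv(np.array(c['world_to_cam']))
    v=M[:3,:3]@np.array([s[0],-s[1],-1]); return M[:3,3],v/np.linalg.norm(v)
def onz(c,uv,z):
    o,v=ray(c,uv); return o+v*(z-o[2])/v[2]
def cross(r1,r2):
    (o,v),(p,w)=r1,r2
    t=np.linalg.lstsq(np.c_[v,-w],p-o,rcond=None)[0]
    a,b=o+v*t[0],p+w*t[1]; return (a+b)/2,np.linalg.norm(a-b)
def proj(c,P):
    q=np.array(c['world_to_cam'])@np.r_[P,1]; s=np.array([q[0],-q[1]])/-q[2]
    s=s*(1+c['k1']*(s@s)); return s*[c['fx'],c['fy']]+[c['cx'],c['cy']]
E
python3 - <<'E'
from h import *
for n in('top','side','wrist'):
    c=cam(n); save(c,n+'0.png'); np.save(n+'0.npy',c,allow_pickle=True)
    print(n,np.round(np.linalg.inv(c['world_to_cam'])[:3,3],3),c['fx'],c['k1'])
o=robot.get_obs();print(o['clock'],o['tcp_pos'],o['ee_rot'],o['width'],robot.grip_point_offset)
E
```

```text
top [ 0.494 -0.062  1.283] 444.02835247785015 0.03841614091505014
side [0.054 0.642 1.111] 452.27080239088434 0.020925795928781393
wrist [ 0.257 -0.49   0.373] 291.0228091351574 -0.0012701521926518483
0.15 [ 0.19309505 -0.51457024  0.23067625] [-3.08982511e+00 -5.60283739e-01 -7.37847110e-05] 0.08540156132412567 0.0187
```

View pics/top0.png

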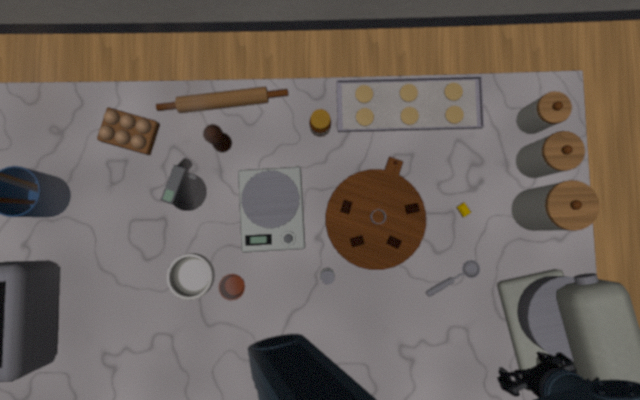

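View pics/side0.png

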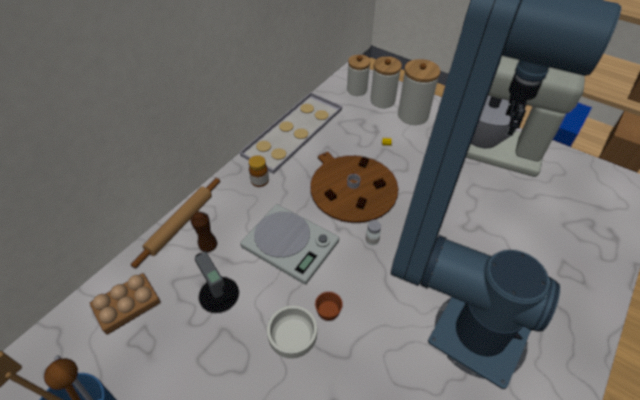

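Top view: bowl (190,276), ramekin (232,286), plate (271,199), tare (289,238), thermometer (180,185) on its pad, spice (327,275), 4 chocolates at (346,207), (413,208), (357,241), (394,242), cutter (378,216), yellow decoy (463,209). The side view shows the same items, with bowl (292,331), thermo (212,275), board (353,187).

```bash
python3 - <<'E'
from h import *
t=np.load('top0.npy',allow_pickle=True).item(); s=np.load('side0.npy',allow_pickle=True).item()
A=cv2.cvtColor(t['pixels'],cv2.COLOR_RGB2BGR)[140:310,150:440]; B=cv2.cvtColor(s['pixels'],cv2.COLOR_RGB2BGR)[140:360,180:410]
A=cv2.resize(A,None,fx=2.7,fy=2.7,interpolation=cv2.INTER_CUBIC); cv2.imwrite('pics/topc.png',A)
B=cv2.resize(B,None,fx=2.7,fy=2.7,interpolation=cv2.INTER_CUBIC); cv2.imwrite('pics/sidec.png',B)
for n,c,roi in(('top',t,(320,170,430,270)),('side',s,(310,150,400,220))):
    im=c['pixels'].astype(int);x0,y0,x1,y1=roi
    m=np.zeros((400,640),np.uint8); sub=im[y0:y1,x0:x1]; 
    m[y0:y1,x0:x1]=(sub.sum(2)<110)*255
    for ct in cv2.findContours(m,0,2)[0]:
        if cv2.contourArea(ct)>20:
            (u,v),wh,a=cv2.minAreaRect(ct); P=onz(c,(u,v),.038)
            q=[onz(c,p,.038)[:2] for p in cv2.boxPoints(((u,v),wh,a))]; e=[q[1]-q[0],q[2]-q[1]]; e.sort(key=np.linalg.norm)
            print(n,np.round((u,v),1),np.round(P[:2],4),'long',np.round(np.linalg.norm(e[1]),3),np.round(np.linalg.norm(e[0]),3),np.round(np.degrees(np.arctan2(e[1][1],e[1][0]))%180,0))
E
```

```text
top [393.6 241.8] [ 0.4669 -0.2767] long 0.037 0.028 62.0
top [356.9 240.9] [ 0.4716 -0.1744] long 0.039 0.028 103.0
top [411.6 208.1] [ 0.5599 -0.3305] long 0.04 0.027 100.0
top [346.2 206.5] [ 0.5685 -0.1473] long 0.036 0.026 163.0
side [360.8 202.7] [ 0.4664 -0.164 ] long 0.045 0.026 104.0
side [330.2 194.7] [ 0.562  -0.1361] long 0.042 0.029 162.0
side [379.1 183.3] [ 0.4613 -0.2669] long 0.042 0.034 63.0
side [363.1 162.3] [ 0.5534 -0.3182] long 0.043 0.027 103.0
```

View pics/topc.png

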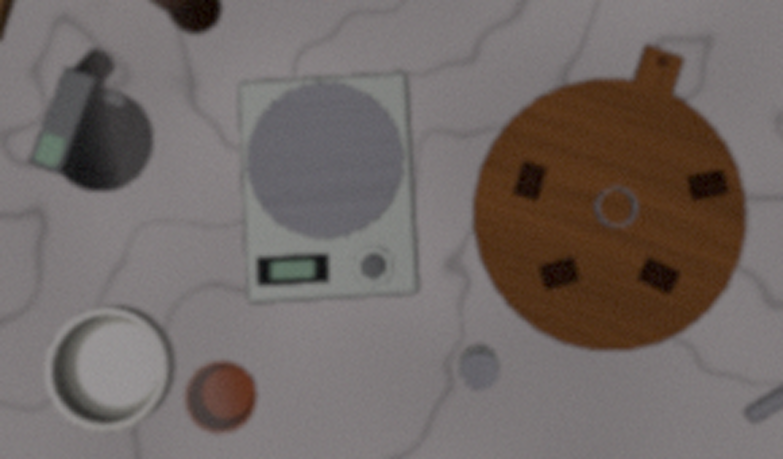

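View pics/sidec.png

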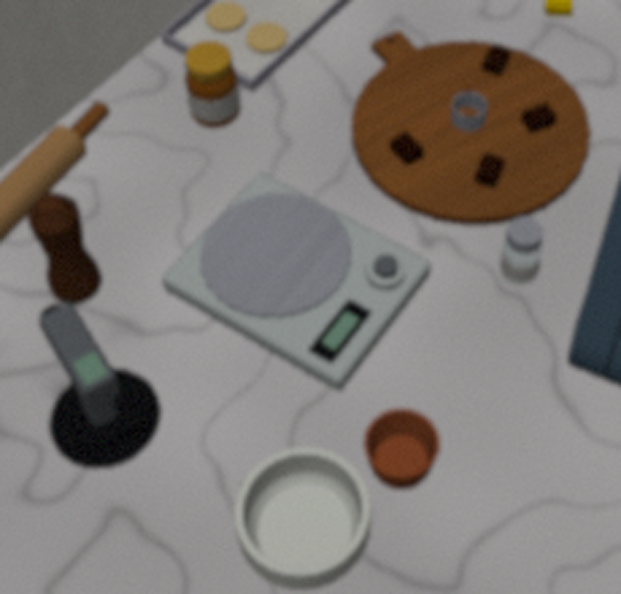

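The crops show clear circles: bowl rim centre crop (109,368)/(303,514), plate (325,160)/(276,255), tare (374,265)/(386,266), pad about (103,140)/(105,418). The thermometer's nose is at the upper end, (96,66) in the top crop.

```bash
python3 - <<'E'
from h import *
t=np.load('top0.npy',allow_pickle=True).item(); s=np.load('side0.npy',allow_pickle=True).item()
T=lambda u,v:np.array([150+(u+.5)/2.7-.5,140+(v+.5)/2.7-.5]); S=lambda u,v:np.array([180+(u+.5)/2.7-.5,140+(v+.5)/2.7-.5])
for n,a,b in [('bowl rim',(109,368),(303,514)),('plate',(325,160),(276,255)),('tare',(374,265),(386,266)),('dock',(103,140),(105,418)),
 ('ramekin',(221,396),(401,446)),('spice',(480,366),(524,236)),('cutter',(616,207),(469,112)),('noseend',(84,64),(54,310)),('head rear mid',(48,166),(98,390))]:
    P,e=cross(ray(t,T(*a)),ray(s,S(*b))); print(n,np.round(P,3),round(e,4))
for n,a,b in [('c1',(393.6,241.8),(379.1,183.3)),('c2',(356.9,240.9),(360.8,202.7)),('c3',(411.6,208.1),(363.1,162.3)),('c4',(346.2,206.5),(330.2,194.7))]:
    P,e=cross(ray(t,a),ray(s,b)); print(n,np.round(P,3),round(e,4))
# head in top at z .126
for p in [(68,70),(98,78),(64,170),(32,160)]: print(np.round(onz(t,T(*p),.126)[:2],3))
E
```

```text
bowl rim [0.387 0.289 0.043] 0.0003
plate [0.595 0.067 0.03 ] 0.0002
tare [0.484 0.017 0.042] 0.0004
dock [ 0.625  0.308 -0.001] 0.0012
ramekin [0.354 0.177 0.033] 0.0
spice [ 0.38 -0.09  0.06] 0.0025
cutter [ 0.539 -0.237  0.026] 0.0
noseend [0.685 0.289 0.12 ] 0.0043
head rear mid [0.589 0.326 0.118] 0.0013
c1 [ 0.467 -0.279  0.024] 0.0002
c2 [ 0.472 -0.176  0.023] 0.0011
c3 [ 0.561 -0.334  0.021] 0.0009
c4 [ 0.57  -0.148  0.021] 0.0007
[0.681 0.304]
[0.672 0.276]
[0.583 0.308]
[0.594 0.339]
```

```bash

python3 -m creep '{"jaw":[85,85,85,85,85,85,85,85],"offset":[[26,39,2],[52,78,5],[78,118,7],[104,157,10],[129,197,12],[155,236,15],[181,276,17],[207,315,20]],"rot":[[0,0,-0.1],[0,0,-0.2],[0,0,-0.3],[0,0,-0.358],[0,0,-0.358],[0,0,-0.358],[0,0,-0.358],[0,0,-0.358]]}' 
python3 -m creep '{"jaw":[85,85,85,85,85,85,85,85],"offset":[[-3,45,0],[-6,90,0],[-10,135,0],[-13,180,0],[-16,225,0],[-20,270,0],[-23,315,0],[-26,360,0]],"rot":[[0,0,0],[0,0,0],[0,0,0],[0,0,0],[0,0,0],[0,0,0],[0,0,0],[0,0,0]]}' 
python3 -m creep '{"jaw":[85,85,85,85,85,85,85,85],"offset":[[2,45,0],[4,90,0],[7,135,0],[10,170,0],[13,187,0],[13,187,0],[13,187,0],[13,187,0]],"rot":[[0,0,0],[0,0,0],[0,0,0],[0,0,0],[0,0,0],[0,0,0],[0,0,0],[0,0,0]]}' 
python3 - <<'E'
from h import *
o=robot.get_obs();print(o['tcp_pos'],o['ee_rot'],o['joint_pos'])
c=cam('wrist');save(c,'w1.png');np.save('w1.npy',c,allow_pickle=True)
E
```

```text
clock: 0.95
tcp_pos: [0.4007, -0.198, 0.2513]
ee_rot: [-3.141, -0.001, 0.0]
wrist_force: [0.9, -0.5, 1.1]
width: 0.085
gripper_force: 0.0
clock: 1.75
tcp_pos: [0.3735, 0.1618, 0.2514]
ee_rot: [-3.142, -0.001, -0.001]
wrist_force: [0.6, 0.1, -0.1]
width: 0.0853
gripper_force: 0.0
clock: 2.55
tcp_pos: [0.387, 0.346, 0.2511]
ee_rot: [3.141, 0.0, -0.001]
wrist_force: [-0.4, 0.4, 0.6]
width: 0.0851
gripper_force: 0.0
[0.38697163 0.34602766 0.25113675] [ 3.14088915e+00  1.07319717e-04 -8.03584263e-04] [ 5.14755475e-01  1.90394114e-01  1.57422655e+00 -3.67174584e-04
  1.37776367e+00  2.08555404e+00]
```

View pics/w1.png

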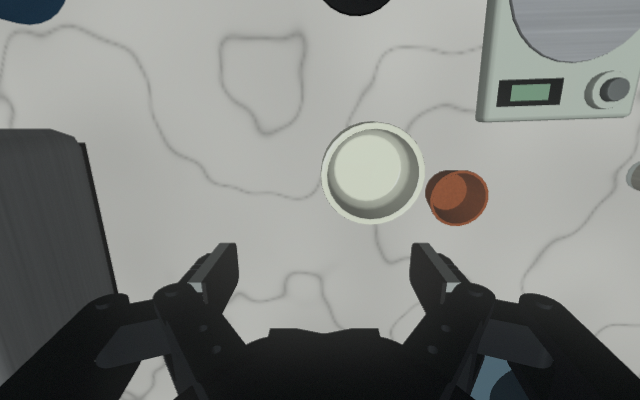

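The wrist view shows the bowl rim centred at about (373,173) with radius about 51 px, the ramekin at (457,197), the tare key at (614,90) and the pad's edge at (357,0).

```bash
python3 - <<'E'
from h import *
t=np.load('top0.npy',allow_pickle=True).item();w=np.load('w1.npy',allow_pickle=True).item()
for r in(49,52):
    pass
P=onz(w,(373,173),.056);print('bowl',P, 'edges',onz(w,(321,173),.056),onz(w,(425,173),.056),onz(w,(373,122),.056),onz(w,(373,224),.056))
print(cross(ray(t,(190.1,276)),ray(w,(373,173))))
print('tare',onz(w,(614,90),.05),cross(ray(t,(288.3,238)),ray(w,(614,90))))
print('ram',onz(w,(457,197),.042))
E
```

```text
bowl [0.38824136 0.28861753 0.056     ] edges [0.38824699 0.34988087 0.056     ] [0.38823802 0.22732811 0.056     ] [0.44646569 0.29130313 0.056     ] [0.32408677 0.28565363 0.056     ]
(array([0.38661562, 0.28705133, 0.04709645]), np.float64(0.00026431436187690727))
tare [0.48093614 0.02352538 0.05      ] (array([0.48279525, 0.01632535, 0.04223856]), np.float64(0.0025469844301068407))
ram [0.35484613 0.1792406  0.042     ]
```

```bash

python3 -m creep '{"jaw":[85,85,85,85,85,85,85,85],"offset":[[0,0,-40],[0,0,-80],[0,0,-120],[0,0,-160],[0,0,-190],[0,0,-210],[0,0,-219],[0,0,-219]],"rot":[[0,0,0],[0,0,0],[0,0,0],[0,0,0],[0,0,0],[0,0,0],[0,0,0],[0,0,0]]}' 40
python3 -m creep '{"jaw":[50,30,0,0,0,0,0,0],"offset":[[0,0,0],[0,0,0],[0,0,0],[0,0,0],[0,0,0],[0,0,0],[0,0,0],[0,0,0]],"rot":[[0,0,0],[0,0,0],[0,0,0],[0,0,0],[0,0,0],[0,0,0],[0,0,0],[0,0,0]]}' 40
```

```text
clock: 3.4
tcp_pos: [0.3868, 0.346, 0.0317]
ee_rot: [3.141, -0.0, -0.003]
wrist_force: [-1.2, -0.2, -0.6]
width: 0.0849
gripper_force: 0.0
clock: 4.2
tcp_pos: [0.3875, 0.3471, 0.0328]
ee_rot: [-3.141, -0.002, -0.001]
wrist_force: [-0.6, -1.7, 5.8]
width: 0.0068
gripper_force: 41.0
```

```bash

python3 -m creep '{"jaw":[0,0,0,0,0,0,0,0],"offset":[[0,0,10],[0,0,30],[0,0,55],[0,0,80],[0,0,100],[15,-15,100],[40,-40,100],[70,-73,100]],"rot":[[0,0,0],[0,0,0],[0,0,0],[0,0,0],[0,0,0],[0,0,0],[0,0,0],[0,0,0]]}' 40
python3 -m creep '{"jaw":[0,0,0,0,0,0,0,0],"offset":[[25,-27,0],[50,-54,0],[75,-81,0],[100,-108,0],[120,-130,0],[133,-143,0],[138,-148,0],[138,-148,0]],"rot":[[0,0,0],[0,0,0],[0,0,0],[0,0,0],[0,0,0],[0,0,0],[0,0,0],[0,0,0]]}' 40
python3 - <<'E'
from h import *
for n in('wrist','top'):
  c=cam(n);save(c,n+'2.png');np.save(n+'2.npy',c,allow_pickle=True)
E
```

```text
clock: 5.0
tcp_pos: [0.4565, 0.2744, 0.1326]
ee_rot: [-3.141, -0.005, 0.001]
wrist_force: [0.4, -0.5, -4.3]
width: 0.0073
gripper_force: 39.9
clock: 5.8
tcp_pos: [0.595, 0.126, 0.1319]
ee_rot: [-3.141, 0.0, 0.002]
wrist_force: [-1.0, -0.2, -3.6]
width: 0.0073
gripper_force: 39.9
```

View pics/wrist2.png

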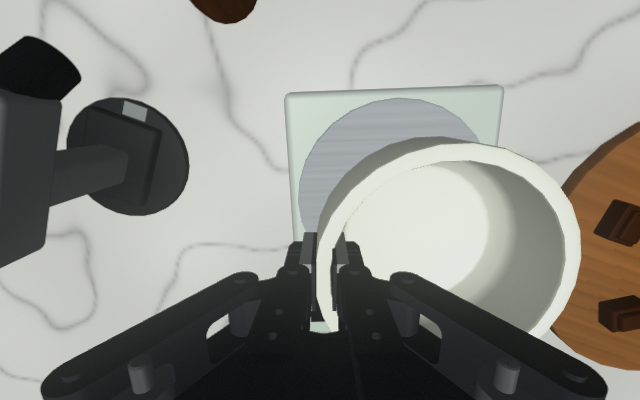

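The wrist view shows the bowl held over the plate; the plate's top edge is at (403,98) and its left edge at (299,185). The pad is centred at about (128,156), spanning 67-189 horizontally and 97-215 vertically.

```bash
python3 - <<'E'
from h import *
w=np.load('wrist2.npy',allow_pickle=True).item()
P=np.array([onz(w,p,.038)[:2] for p in [(403,98),(440,104),(299,190),(318,137),(350,112),(305,165),(302,215)]])
A=np.c_[2*P,np.ones(len(P))];x=np.linalg.lstsq(A,(P**2).sum(1),rcond=None)[0];print(x[:2],np.sqrt(x[2]+x[:2]@x[:2]))
print('plate top/left',P[0]-[.082,0],P[2]-[0,.082])
for p in [(128,156),(67,150),(189,160),(128,97),(128,215)]: print('dock',onz(w,p,.008))
E
```

```text
[0.59511855 0.06702484] 0.08041810202073921
plate top/left [0.5927811  0.06580841] [0.60166177 0.06554798]
dock [0.62603511 0.30598923 0.008     ]
dock [0.63151985 0.36063217 0.008     ]
dock [0.62234473 0.25056599 0.008     ]
dock [0.67720565 0.29659633 0.008     ]
dock [0.56887314 0.31650178 0.008     ]
```

```bash

python3 -m creep '{"jaw":[0,0,0,0,0,0,0,0],"offset":[[0,0,-20],[0,0,-40],[0,0,-50],[0,0,-55],[0,0,-58],[0,0,-60],[0,0,-61],[0,0,-61]],"rot":[[0,0,0],[0,0,0],[0,0,0],[0,0,0],[0,0,0],[0,0,0],[0,0,0],[0,0,0]]}' 40
python3 -m creep '{"jaw":[20,40,50,50,50,50,50,50],"offset":[[0,0,0],[0,0,0],[0,0,0],[0,0,0],[0,0,0],[0,0,0],[0,0,0],[0,0,0]],"rot":[[0,0,0],[0,0,0],[0,0,0],[0,0,0],[0,0,0],[0,0,0],[0,0,0],[0,0,0]]}' 
python3 -m creep '{"jaw":[50,50,50,50,20,0,0,0],"offset":[[0,0,20],[0,0,50],[0,0,80],[0,0,100],[0,-10,110],[-30,-40,110],[-70,-75,110],[-113,-110,110]],"rot":[[0,0,0],[0,0,0],[0,0,0],[0,0,0],[0,0,0],[0,0,0],[0,0,0],[0,0,0]]}' 
python3 - <<'E'
from h import *
for n in('wrist','top','side'):
  c=cam(n);save(c,n+'3.png');np.save(n+'3.npy',c,allow_pickle=True)
E
```

```text
clock: 6.7
tcp_pos: [0.5955, 0.126, 0.0718]
ee_rot: [-3.142, -0.001, -0.001]
wrist_force: [-0.6, 0.3, -3.4]
width: 0.0074
gripper_force: 39.9
clock: 7.5
tcp_pos: [0.5951, 0.126, 0.0713]
ee_rot: [-3.142, -0.001, 0.0]
wrist_force: [0.3, 0.4, -0.5]
width: 0.0499
gripper_force: 0.0
clock: 8.3
tcp_pos: [0.4871, 0.02, 0.1803]
ee_rot: [3.141, 0.002, -0.002]
wrist_force: [0.6, -1.6, 0.5]
width: -0.0002
gripper_force: 0.0
```

View pics/wrist3.png

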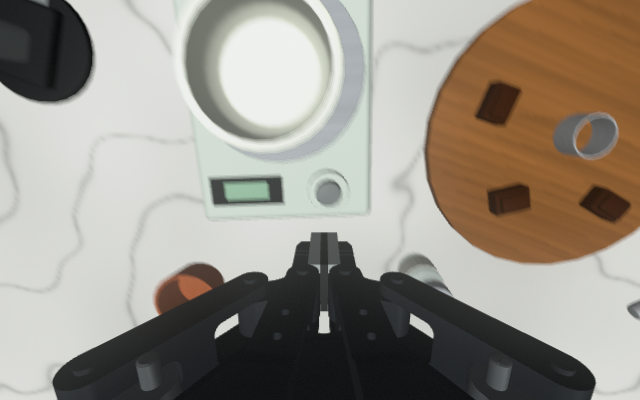

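The bowl stands on the plate (rim columns 173-345, bottom row 153). The tare key is at (328,192), and three chocolates are at (498,102), (509,199) and (605,203).

```bash
python3 - <<'E'
from h import *
w=np.load('wrist3.npy',allow_pickle=True).item();t=np.load('top0.npy',allow_pickle=True).item()
print('tare',onz(w,(328,192),.05),cross(ray(t,(288.3,238)),ray(w,(328,192))))
print('collar',onz(w,(328,190),.04))
for p in [(173,65),(345,65),(259,153)]: print('rim',onz(w,p,.094))
E
```

```text
tare [0.48238113 0.01662764 0.05      ] (array([0.4839937 , 0.01615731, 0.05536716]), np.float64(0.00116819077262048))
collar [0.48178933 0.01647828 0.04      ]
rim [0.58909345 0.13005933 0.094     ]
rim [0.58925265 0.0055592  0.094     ]
rim [0.52565025 0.07155039 0.094     ]
```

```bash

python3 -m creep '{"jaw":[0,0,0,0,0,0,0,0],"offset":[[0,0,-30],[0,0,-60],[0,0,-90],[0,0,-105],[0,0,-115],[0,0,-122],[0,0,-122],[0,0,-122]],"rot":[[0,0,0],[0,0,0],[0,0,0],[0,0,0],[0,0,0],[0,0,0],[0,0,0],[0,0,0]]}'
```

```text
clock: 9.25
tcp_pos: [0.4895, 0.0214, 0.0598]
ee_rot: [3.141, 0.002, 0.002]
wrist_force: [-0.4, -0.3, -0.1]
width: 0.0002
gripper_force: 0.0
```

```bash

python3 -m creep '{"jaw":[0,0,0,0,0,0,0,0],"offset":[[-6,-5,0],[-6,-5,-4],[-6,-5,-8],[-6,-5,-11],[-6,-5,-13],[-6,-5,-15],[-6,-5,-16],[-6,-5,-16]],"rot":[[0,0,0],[0,0,0],[0,0,0],[0,0,0],[0,0,0],[0,0,0],[0,0,0],[0,0,0]]}'
```

```text
clock: 10.05
tcp_pos: [0.4829, 0.0163, 0.044]
ee_rot: [3.141, 0.002, 0.0]
wrist_force: [-3.1, -1.8, 9.4]
width: 0.0
gripper_force: 4.5
```

```bash

cat > det.py <<'E'
from h import *
import sys
o=robot.get_obs();print('tcp',np.round(o['tcp_pos'],4),'rot',np.round(o['ee_rot'],3),'f',np.round(o['wrist_force'],1))
for n in sys.argv[1:]:
    c=cam(n); np.save(n+'L.npy',c,allow_pickle=True); save(c,n+'L%d.png'%(o['clock']*100)); im=c['pixels'].astype(int)
    m=((im.sum(2)<(110 if n=='top' else 170))&(im[...,0]-im[...,2]>8)).astype(np.uint8)*255
    for ct in cv2.findContours(m,0,2)[0]:
        if cv2.contourArea(ct)<40: continue
        r=cv2.minAreaRect(ct); P=onz(c,r[0],.034 if n=='top' else .03)
        q=[onz(c,p,.034)[:2] for p in cv2.boxPoints(r)]; e=sorted([q[1]-q[0],q[2]-q[1]],key=np.linalg.norm); L=[np.linalg.norm(v) for v in e]
        if L[1]>.075 or not(.3<P[0]<.8 and -.5<P[1]<.2): continue
        print(n,np.round(r[0]),np.round(P[:2],4),np.round(L,3),'long',round(np.degrees(np.arctan2(e[1][1],e[1][0]))%180))
E
python3 -m creep '{"jaw":[0,0,0,0,60,70,70,70],"offset":[[0,0,15],[0,0,50],[0,0,90],[0,0,130],[-10,-25,150],[-20,-60,160],[-30,-95,160],[-40,-130,160]],"rot":[[0,0,0],[0,0,0],[0,0,0],[0,0,0],[0,0,0],[0,0,0],[0,0,0],[0,0,0]]}'
python3 -m creep '{"jaw":[70,70,70,70,70],"offset":[[0,-30,0],[0,-50,0],[0,-70,0],[0,-70,0],[0,-70,0]],"rot":[[0,0,0],[0,0,0],[0,0,0],[0,0,0],[0,0,0]]}'
python3 det.py top wrist; ls pics
```

```text
clock: 10.85
tcp_pos: [0.4426, -0.1145, 0.2037]
ee_rot: [3.141, 0.003, 0.002]
wrist_force: [0.9, -0.9, -0.4]
width: 0.058
gripper_force: 0.0
clock: 11.35
tcp_pos: [0.4426, -0.1832, 0.2029]
ee_rot: [-3.14, 0.0, 0.001]
wrist_force: [0.2, 0.3, 0.3]
width: 0.0698
gripper_force: 0.0
tcp [ 0.4426 -0.1832  0.2029] rot [-3.14e+00  0.00e+00  1.00e-03] f [0.2 0.3 0.3]
top [412. 208.] [ 0.5604 -0.3314] [0.027 0.039] long 103
top [346. 206.] [ 0.5689 -0.1467] [0.027 0.035] long 160
wrist [412. 157.] [ 0.4661 -0.2771] [0.025 0.039] long 61
wrist [317. 153.] [ 0.4707 -0.1745] [0.026 0.035] long 104
wrist [473.  64.] [ 0.5584 -0.3311] [0.026 0.044] long 100
wrist [289.  55.] [ 0.5672 -0.1472] [0.027 0.037] long 160
side0.png
side3.png
sidec.png
top0.png
top2.png
top3.png
topL1135.png
topc.png
w1.png
wrist0.png
wrist2.png
wrist3.png
wristL1135.png
```

```bash

python3 -m creep '{"jaw":[62,62,62,62,62,62,62,62],"offset":[[28,8,-10],[28,8,-50],[28,8,-90],[28,8,-130],[28,8,-160],[28,8,-176],[28,8,-183],[28,8,-183]],"rot":[[0,0,0.12],[0,0,0.23],[0,0,0.23],[0,0,0.23],[0,0,0.23],[0,0,0.23],[0,0,0.23],[0,0,0.23]]}' 30
python3 -m creep '{"jaw":[50,25,20,20,20,20],"offset":[[0,0,0],[0,0,0],[0,0,0],[0,0,0],[0,0,0],[0,0,0]],"rot":[[0,0,0],[0,0,0],[0,0,0],[0,0,0],[0,0,0],[0,0,0]]}' 30
python3 -m creep '{"jaw":[20,20,20,20,20,20,20,20],"offset":[[0,0,15],[0,0,50],[0,0,90],[0,0,120],[10,30,130],[25,75,130],[40,120,130],[55,165,130]],"rot":[[0,0,0],[0,0,0],[0,0,0],[0,0,0],[0,0,-0.1],[0,0,-0.23],[0,0,-0.23],[0,0,-0.23]]}'
```

```text
clock: 12.25
tcp_pos: [0.4705, -0.1745, 0.0197]
ee_rot: [-3.119, -0.363, 0.002]
wrist_force: [0.4, 0.3, -0.1]
width: 0.0618
gripper_force: 0.0
clock: 12.85
tcp_pos: [0.4718, -0.176, 0.0217]
ee_rot: [3.119, 0.361, 0.004]
wrist_force: [0.5, 2.2, 6.9]
width: 0.0355
gripper_force: 31.3
clock: 13.65
tcp_pos: [0.5262, -0.0092, 0.1511]
ee_rot: [3.141, -0.001, 0.002]
wrist_force: [0.7, -1.1, -0.3]
width: 0.0356
gripper_force: 30.5
```

```bash

python3 -m creep '{"jaw":[20,20,20,20,20,20,20,20],"offset":[[20,40,0],[42,77,0],[42,77,0],[42,77,-30],[42,77,-60],[42,77,-82],[42,77,-90],[42,77,-90]],"rot":[[0,0,0],[0,0,0],[0,0,0],[0,0,0],[0,0,0],[0,0,0],[0,0,0],[0,0,0]]}'
python3 -m creep '{"jaw":[38,42,46,46,46,46,46,46],"offset":[[0,0,0],[0,0,0],[0,0,0],[0,0,10],[0,0,40],[0,0,80],[0,0,110],[0,0,120]],"rot":[[0,0,0],[0,0,0],[0,0,0],[0,0,0],[0,0,0],[0,0,0],[0,0,0],[0,0,0]]}'
python3 -m creep '{"jaw":[62,62,62,62,62,62,62,62],"offset":[[-15,-45,0],[-30,-90,10],[-45,-135,20],[-60,-180,30],[-75,-220,30],[-100,-240,30],[-120,-250,30],[-120,-250,30]],"rot":[[0,0,0],[0,0,0],[0,0,0],[0,0,0],[0,0,0],[0,0,0],[0,0,0],[0,0,0]]}'
python3 det.py top wrist
```

```text
clock: 14.45
tcp_pos: [0.5668, 0.0659, 0.0595]
ee_rot: [-3.142, -0.0, 0.004]
wrist_force: [-0.1, 0.3, 0.2]
width: 0.0354
gripper_force: 30.5
clock: 15.25
tcp_pos: [0.57, 0.0664, 0.1853]
ee_rot: [3.141, 0.002, 0.012]
wrist_force: [-0.2, -0.6, 0.3]
width: 0.046
gripper_force: 0.0
clock: 16.05
tcp_pos: [0.4455, -0.1845, 0.21]
ee_rot: [-3.141, 0.004, 0.003]
wrist_force: [1.1, -0.3, -0.0]
width: 0.0621
gripper_force: 0.0
tcp [ 0.4455 -0.1845  0.21  ] rot [-3.141e+00  4.000e-03  3.000e-03] f [ 1.1 -0.3 -0. ]
top [270. 208.] [0.5693 0.067 ] [0.017 0.028] long 89
top [412. 208.] [ 0.5604 -0.3314] [0.028 0.039] long 103
top [346. 207.] [ 0.5683 -0.147 ] [0.026 0.036] long 160
wrist [408. 160.] [ 0.4662 -0.277 ] [0.025 0.038] long 60
wrist [468.  70.] [ 0.5586 -0.3308] [0.026 0.043] long 100
wrist [50. 58.] [0.5709 0.0953] [0.029 0.041] long 90
wrist [288.  61.] [ 0.5674 -0.1472] [0.027 0.037] long 160
```

```bash

python3 -m creep '{"jaw":[62,62,62,62,62,62,62,62],"offset":[[10,-46,0],[21,-92,-10],[21,-92,-40],[21,-92,-80],[21,-92,-120],[21,-92,-155],[21,-92,-180],[21,-92,-189]],"rot":[[0,0,-0.12],[0,0,-0.24],[0,0,-0.36],[0,0,-0.49],[0,0,-0.49],[0,0,-0.49],[0,0,-0.49],[0,0,-0.49]]}' 30
python3 -m creep '{"jaw":[62,50,25,20,20,20,20],"offset":[[0,0,0],[0,0,0],[0,0,0],[0,0,0],[0,0,0],[0,0,0],[0,0,0]],"rot":[[0,0,0],[0,0,0],[0,0,0],[0,0,0],[0,0,0],[0,0,0],[0,0,0]]}' 30
python3 -m creep '{"jaw":[20,20,20,20,20,20,20,20],"offset":[[0,0,15],[0,0,50],[0,0,90],[0,0,120],[15,35,130],[30,80,130],[45,125,130],[60,170,130]],"rot":[[0,0,0],[0,0,0],[0,0,0],[0,0,0.12],[0,0,0.24],[0,0,0.36],[0,0,0.49],[0,0,0.49]]}'
python3 -m creep '{"jaw":[20,20,20,20,20,20,20,20],"offset":[[20,40,0],[40,80,0],[60,120,0],[80,165,0],[85,172,0],[85,172,0],[85,172,0],[85,172,0]],"rot":[[0,0,0],[0,0,0],[0,0,0],[0,0,0],[0,0,0],[0,0,0],[0,0,0],[0,0,0]]}'
```

```text
clock: 16.95
tcp_pos: [0.4683, -0.2733, 0.0183]
ee_rot: [-3.046, 0.758, 0.007]
wrist_force: [-0.2, 0.4, 0.8]
width: 0.0619
gripper_force: 0.0
clock: 17.65
tcp_pos: [0.4701, -0.2764, 0.0231]
ee_rot: [3.047, -0.761, 0.006]
wrist_force: [0.8, 1.5, 6.6]
width: 0.0355
gripper_force: 31.6
clock: 18.45
tcp_pos: [0.5291, -0.1042, 0.1522]
ee_rot: [3.141, 0.005, 0.002]
wrist_force: [0.9, -0.2, -0.3]
width: 0.0348
gripper_force: 30.8
clock: 19.25
tcp_pos: [0.6132, 0.0649, 0.1514]
ee_rot: [3.141, -0.001, -0.001]
wrist_force: [-0.2, 0.3, -0.3]
width: 0.0351
gripper_force: 30.8
```

```bash

python3 -m creep '{"jaw":[20,20,20,20,20,20],"offset":[[0,2,-30],[0,2,-60],[0,2,-80],[0,2,-90],[0,2,-90],[0,2,-90]],"rot":[[0,0,0],[0,0,0],[0,0,0],[0,0,0],[0,0,0],[0,0,0]]}'
python3 -m creep '{"jaw":[38,42,46,46,46,46,46,46],"offset":[[0,0,0],[0,0,0],[0,0,0],[0,0,10],[0,0,40],[0,0,80],[0,0,120],[0,0,130]],"rot":[[0,0,0],[0,0,0],[0,0,0],[0,0,0],[0,0,0],[0,0,0],[0,0,0],[0,0,0]]}'
python3 -m creep '{"jaw":[62,62,62,62,62,62,62,62],"offset":[[-20,-40,0],[-40,-80,10],[-60,-120,20],[-80,-160,20],[-100,-200,20],[-120,-240,20],[-140,-280,20],[-155,-320,20]],"rot":[[0,0,0],[0,0,0],[0,0,0],[0,0,0],[0,0,0],[0,0,0],[0,0,0],[0,0,0]]}'
python3 -m creep '{"jaw":[62,62],"offset":[[0,0,0],[0,0,0]],"rot":[[0,0,0],[0,0,0]]}'
python3 det.py top wrist
```

```text
clock: 19.85
tcp_pos: [0.6144, 0.0677, 0.0622]
ee_rot: [3.141, -0.0, 0.002]
wrist_force: [0.8, -0.7, 0.0]
width: 0.0352
gripper_force: 30.8
clock: 20.65
tcp_pos: [0.6165, 0.0685, 0.1979]
ee_rot: [3.141, 0.002, 0.016]
wrist_force: [1.0, -0.2, 0.5]
width: 0.0461
gripper_force: 0.0
clock: 21.45
tcp_pos: [0.4573, -0.2526, 0.2116]
ee_rot: [-3.142, -0.001, 0.0]
wrist_force: [1.7, 0.3, 0.0]
width: 0.062
gripper_force: 0.0
clock: 21.65
tcp_pos: [0.4583, -0.2522, 0.2113]
ee_rot: [-3.141, 0.003, 0.0]
wrist_force: [0.6, 0.9, -0.4]
width: 0.0622
gripper_force: 0.0
tcp [ 0.4583 -0.2522  0.2113] rot [-3.141e+00  3.000e-03  0.000e+00] f [ 0.6  0.9 -0.4]
top [270. 208.] [0.5694 0.0684] [0.017 0.025] long 89
top [346. 207.] [ 0.5687 -0.1471] [0.026 0.035] long 160
top [404. 198.] [ 0.59   -0.3118] [0.026 0.038] long 100
top [268. 192.] [0.6147 0.0706] [0.017 0.025] long 89
wrist [222.  72.] [ 0.5684 -0.1451] [0.02 0.03] long 160
wrist [225.  73.] [ 0.5672 -0.1488] [0.028 0.037] long 160
wrist [385.  51.] [ 0.5882 -0.3123] [0.027 0.039] long 100
```

The third block has been knocked to (0.589,-0.312); I'll take it from there.

```bash

python3 -m creep '{"jaw":[62,62,62,62,62,62,62,62],"offset":[[40,-20,0],[80,-40,0],[115,-55,-10],[131,-60,-45],[131,-60,-90],[131,-60,-135],[131,-60,-175],[131,-60,-190]],"rot":[[0,0,0.08],[0,0,0.175],[0,0,0.175],[0,0,0.175],[0,0,0.175],[0,0,0.175],[0,0,0.175],[0,0,0.175]]}' 30
python3 -m creep '{"jaw":[62,50,25,20,20,20,20],"offset":[[0,0,0],[0,0,0],[0,0,0],[0,0,0],[0,0,0],[0,0,0],[0,0,0]],"rot":[[0,0,0],[0,0,0],[0,0,0],[0,0,0],[0,0,0],[0,0,0],[0,0,0]]}' 30
python3 -m creep '{"jaw":[20,20,20,20,20,20,20,20],"offset":[[0,0,15],[0,0,50],[0,0,90],[0,0,130],[-5,40,140],[-5,85,140],[-5,130,140],[-5,175,140]],"rot":[[0,0,0],[0,0,0],[0,0,0],[0,0,-0.08],[0,0,-0.175],[0,0,-0.175],[0,0,-0.175],[0,0,-0.175]]}'
python3 -m creep '{"jaw":[20,20,20,20,20,20,20,20],"offset":[[0,45,0],[-5,90,0],[-10,135,0],[-14,180,0],[-14,204,0],[-14,204,0],[-14,204,0],[-14,204,0]],"rot":[[0,0,0],[0,0,0],[0,0,0],[0,0,0],[0,0,0],[0,0,0],[0,0,0],[0,0,0]]}'
```

```text
clock: 22.55
tcp_pos: [0.588, -0.3074, 0.0164]
ee_rot: [-3.123, -0.279, 0.01]
wrist_force: [0.0, 0.6, 0.2]
width: 0.0619
gripper_force: 0.0
clock: 23.25
tcp_pos: [0.5916, -0.3126, 0.0245]
ee_rot: [3.126, 0.275, 0.007]
wrist_force: [0.9, 0.5, 7.8]
width: 0.0355
gripper_force: 31.6
clock: 24.05
tcp_pos: [0.5846, -0.1353, 0.1631]
ee_rot: [3.141, -0.0, 0.003]
wrist_force: [0.5, 0.3, -0.5]
width: 0.0353
gripper_force: 30.8
clock: 24.85
tcp_pos: [0.571, 0.0663, 0.162]
ee_rot: [3.141, -0.0, 0.001]
wrist_force: [0.2, -1.0, -1.3]
width: 0.035
gripper_force: 30.8
```

```bash

python3 -m creep '{"jaw":[20,20,20,20,20,20],"offset":[[0,2,-30],[0,2,-60],[0,2,-72],[0,2,-79],[0,2,-79],[0,2,-79]],"rot":[[0,0,0],[0,0,0],[0,0,0],[0,0,0],[0,0,0],[0,0,0]]}'
python3 -m creep '{"jaw":[38,42,46,46,46,46,46,46],"offset":[[0,0,0],[0,0,0],[0,0,0],[0,0,10],[0,0,40],[0,0,80],[0,0,110],[0,0,120]],"rot":[[0,0,0],[0,0,0],[0,0,0],[0,0,0],[0,0,0],[0,0,0],[0,0,0],[0,0,0]]}'
python3 -m creep '{"jaw":[50,50,50,50,50,50,50,50],"offset":[[-20,-40,0],[-40,-80,0],[-55,-120,0],[-70,-160,0],[-80,-195,0],[-80,-205,0],[-80,-205,0],[-80,-205,0]],"rot":[[0,0,0],[0,0,0],[0,0,0],[0,0,0],[0,0,-0.1],[0,0,-0.2],[0,0,-0.3],[0,0,-0.3]]}'
python3 det.py top wrist
```

```text
clock: 25.45
tcp_pos: [0.5718, 0.069, 0.0834]
ee_rot: [3.141, 0.0, 0.003]
wrist_force: [0.5, -0.6, -1.3]
width: 0.0354
gripper_force: 30.8
clock: 26.25
tcp_pos: [0.5728, 0.0695, 0.2071]
ee_rot: [3.141, 0.002, 0.012]
wrist_force: [-0.7, -0.3, -0.5]
width: 0.046
gripper_force: 0.0
clock: 27.05
tcp_pos: [0.4902, -0.1359, 0.2019]
ee_rot: [-3.106, 0.472, 0.002]
wrist_force: [-1.2, -0.2, -0.0]
width: 0.0505
gripper_force: 0.0
tcp [ 0.4902 -0.1359  0.2019] rot [-3.106e+00  4.720e-01  2.000e-03] f [-1.2 -0.2 -0. ]
top [268. 207.] [0.5723 0.0726] [0.023 0.034] long 89
top [269. 192.] [0.6146 0.0691] [0.017 0.028] long 89
wrist [102. 162.] [0.5779 0.0902] [0.01  0.016] long 179
wrist [ 78. 127.] [0.619  0.0961] [0.021 0.035] long 90
wrist [ 89. 126.] [0.6165 0.0845] [0.028 0.045] long 90
wrist [313. 104.] [ 0.5676 -0.1472] [0.024 0.034] long 163
```

```bash

python3 -m creep '{"jaw":[50,50,50,50,50,50,50,50],"offset":[[40,-6,0],[78,-11,-10],[78,-11,-50],[78,-11,-90],[78,-11,-130],[78,-11,-160],[78,-11,-175],[78,-11,-180]],"rot":[[0,0,0],[0,0,0],[0,0,0],[0,0,0],[0,0,0],[0,0,0],[0,0,0],[0,0,0]]}' 30
python3 -m creep '{"jaw":[50,40,20,15,15,15,15],"offset":[[0,0,0],[0,0,0],[0,0,0],[0,0,0],[0,0,0],[0,0,0],[0,0,0]],"rot":[[0,0,0],[0,0,0],[0,0,0],[0,0,0],[0,0,0],[0,0,0],[0,0,0]]}' 30
python3 -m creep '{"jaw":[15,15,15,15,15,15,15,15],"offset":[[0,0,15],[0,0,50],[0,0,90],[0,0,130],[15,40,140],[30,85,140],[44,130,140],[44,175,140]],"rot":[[0,0,0],[0,0,0],[0,0,0],[0,0,0],[0,0,0.1],[0,0,0.2],[0,0,0.3],[0,0,0.3]]}'
python3 -m creep '{"jaw":[15,15,15,15],"offset":[[0,40,0],[0,40,0],[0,40,0],[0,40,0]],"rot":[[0,0,0],[0,0,0],[0,0,0],[0,0,0]]}'
```

```text
clock: 27.95
tcp_pos: [0.5673, -0.1451, 0.0198]
ee_rot: [-3.106, 0.463, 0.007]
wrist_force: [-0.8, 0.1, -0.2]
width: 0.0498
gripper_force: 0.0
clock: 28.65
tcp_pos: [0.5699, -0.1469, 0.0239]
ee_rot: [3.106, -0.468, 0.005]
wrist_force: [0.5, 0.5, 5.9]
width: 0.0253
gripper_force: 30.3
clock: 29.45
tcp_pos: [0.6141, 0.0299, 0.1628]
ee_rot: [3.142, 0.005, 0.003]
wrist_force: [0.3, 0.2, -0.5]
width: 0.0253
gripper_force: 29.6
clock: 29.85
tcp_pos: [0.6128, 0.0675, 0.1624]
ee_rot: [3.141, 0.001, 0.0]
wrist_force: [0.1, 0.1, -1.5]
width: 0.0248
gripper_force: 29.7
```

```bash

python3 -m creep '{"jaw":[15,15,15,15,15,15],"offset":[[0,1,-30],[0,1,-60],[0,1,-72],[0,1,-79],[0,1,-79],[0,1,-79]],"rot":[[0,0,0],[0,0,0],[0,0,0],[0,0,0],[0,0,0],[0,0,0]]}'
python3 -m creep '{"jaw":[28,32,38,38,38,38,38,38],"offset":[[0,0,0],[0,0,0],[0,0,0],[0,0,10],[0,0,40],[0,0,80],[0,0,120],[0,0,150]],"rot":[[0,0,0],[0,0,0],[0,0,0],[0,0,0],[0,0,0],[0,0,0],[0,0,0],[0,0,0]]}'
python3 -m creep '{"jaw":[70,70,70,70,70,70,70,70],"offset":[[-25,35,10],[-50,70,20],[-75,105,30],[-90,130,40],[-90,150,40],[-90,150,40],[-90,150,40],[-90,150,40]],"rot":[[0,0,0],[0,0,0],[0,0,0],[0,0,0],[0,0,0],[0,0,0],[0,0,0],[0,0,0]]}'
python3 det.py top wrist; cp pics/wristL$(ls pics|grep -o 'wristL[0-9]*'|grep -o '[0-9]*'|sort -n|tail -1).png pics/w5.png
```

```text
clock: 30.45
tcp_pos: [0.6138, 0.069, 0.0845]
ee_rot: [3.141, 0.0, 0.003]
wrist_force: [-0.5, -0.3, -0.7]
width: 0.0254
gripper_force: 29.7
clock: 31.25
tcp_pos: [0.6135, 0.0695, 0.2372]
ee_rot: [3.141, 0.002, 0.006]
wrist_force: [0.7, 0.5, 0.2]
width: 0.0378
gripper_force: 0.0
clock: 32.05
tcp_pos: [0.5229, 0.2187, 0.2733]
ee_rot: [3.141, 0.0, -0.0]
wrist_force: [-0.5, 0.3, 1.0]
width: 0.0698
gripper_force: 0.0
tcp [0.5229 0.2187 0.2733] rot [ 3.141  0.    -0.   ] f [-0.5  0.3  1. ]
top [268. 207.] [0.5723 0.0726] [0.023 0.034] long 89
top [268. 191.] [0.6175 0.0705] [0.025 0.028] long 179
wrist [454. 135.] [0.5649 0.0492] [0.028 0.047] long 90
wrist [456.  94.] [0.6147 0.054 ] [0.039 0.045] long 90
```

View pics/w5.png

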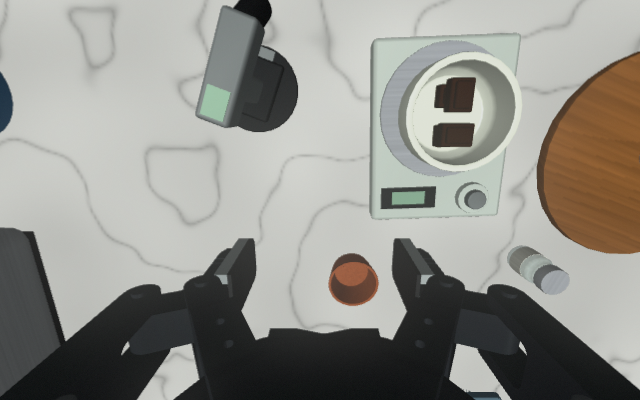

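The wrist view shows all four blocks inside the bowl, two stacks at (454,135) and (456,94), and a clear board. The thermometer's head corners are about (196,117), (238,128), (222,5) and (262,14), with the nose at (255,10); the foot is on the pad at about (260,88).

```bash
python3 - <<'E'
from h import *
w=np.load('wristL.npy',allow_pickle=True).item();t=np.load('topL.npy',allow_pickle=True).item()
im=w['pixels'].astype(int)[0:140,185:310]
cv2.imwrite('pics/th.png',cv2.resize(im[...,::-1].astype(np.uint8),None,fx=4,fy=4,interpolation=cv2.INTER_CUBIC))
T=lambda u,v:np.array([150+(u+.5)/2.7-.5,140+(v+.5)/2.7-.5])
A=[onz(w,p,.134)[:2] for p in [(196,117),(238,128),(222,5),(262,14)]]
B=[onz(t,T(*p),.134)[:2] for p in [(32,160),(64,170),(68,70),(98,78)]]
for X in(A,B):
    X=np.array(X); r=(X[0]+X[1])/2; f=(X[2]+X[3])/2; d=f-r
    print(np.round(X,3).tolist(),'len',np.linalg.norm(d),'w',np.linalg.norm(X[0]-X[1]),'yaw',np.degrees(np.arctan2(d[1],d[0])),'mid',(r+f)/2,'org',r+d/np.linalg.norm(d)*.045)
print('dock',onz(w,(248,88),.008))
E
```

```text
[[0.588, 0.338], [0.578, 0.3], [0.68, 0.305], [0.673, 0.272]] len 0.09809825563972593 w 0.039682801940268166 yaw -18.140959405821533 mid [0.63009273 0.30390331] org [0.62624487 0.30516402]
[[0.593, 0.336], [0.583, 0.306], [0.679, 0.302], [0.671, 0.273]] len 0.09327469285332772 w 0.032083885510823 yaw -20.862909780096796 mid [0.63155949 0.30416795] org [0.6300295  0.30475106]
dock [0.62422504 0.31878839 0.008     ]
```

View pics/th.png

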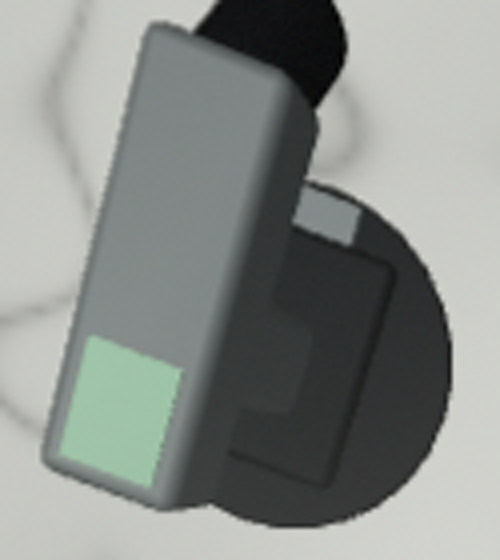

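The crop shows the head's top face with corners at crop (45,460), (165,508), (155,25) and (283,72), nose beyond the top end, and the pad's right edge at 452 and bottom edge at 525.

```bash
python3 - <<'E'
from h import *
w=np.load('wristL.npy',allow_pickle=True).item()
C=lambda u,v:(185+(u+.5)/4-.5,(v+.5)/4-.5)
X=np.array([onz(w,C(*p),.134)[:2] for p in [(45,460),(165,508),(155,25),(283,72)]])
r=(X[0]+X[1])/2; f=(X[2]+X[3])/2; d=f-r
print(np.round(X,3).tolist(),'len',np.linalg.norm(d),'w',np.linalg.norm(X[0]-X[1]),'yaw',np.degrees(np.arctan2(d[1],d[0])),'mid',(r+f)/2,'org',r+d/np.linalg.norm(d)*.045)
D=np.array([onz(w,C(*p),.008)[:2] for p in [(452,370),(440,290),(400,235),(300,525),(380,500),(430,440),(225,508)]])
A=np.c_[2*D,np.ones(len(D))];x=np.linalg.lstsq(A,(D**2).sum(1),rcond=None)[0];print('dock',x[:2],np.sqrt(x[2]+x[:2]@x[:2]))
E=np.array([onz(w,C(*p),.02)[:2] for p in [(395,268),(330,488)]]);e=E[0]-E[1];e/=np.linalg.norm(e);print('foot yaw',np.degrees(np.arctan2(e[1],e[0])),'foot ctr',E.mean(0)+.03*np.array([-e[1],e[0]]))
E
```

```text
[[0.591, 0.338], [0.58, 0.311], [0.679, 0.304], [0.671, 0.278]] len 0.0959630527107817 w 0.029061927253625636 yaw -20.601722780645993 mid [0.63009527 0.30787894] org [0.62730442 0.30892805]
dock [0.62313846 0.30779775] 0.053988288888756945
foot yaw -19.704850421457238 foot ctr [0.62513258 0.30991498]
```

```bash

python3 -m creep '{"jaw":[70,70,70,70,70,70,70,70],"offset":[[35,30,0],[70,60,0],[103,90,0],[103,90,0],[103,90,-10],[103,90,-20],[103,90,-30],[103,90,-30]],"rot":[[0,0,-0.12],[0,0,-0.24],[0,0,-0.354],[0,0,-0.354],[0,0,-0.354],[0,0,-0.354],[0,0,-0.354],[0,0,-0.354]]}' 
python3 -m creep '{"jaw":[70,70,70,70,70,70,70,70],"offset":[[0,0,-30],[0,0,-60],[0,0,-90],[0,0,-110],[0,0,-125],[0,0,-135],[0,0,-145],[0,0,-146]],"rot":[[0,0,0],[0,0,0],[0,0,0],[0,0,0],[0,0,0],[0,0,0],[0,0,0],[0,0,0]]}' 50
python3 det.py wrist side | head -1; cp pics/wristL$(ls pics|grep -o 'wristL[0-9]*'|grep -o '[0-9]*'|sort -n|tail -1).png pics/w6.png
```

```text
clock: 32.95
tcp_pos: [0.6243, 0.3083, 0.2417]
ee_rot: [3.091, -0.552, -0.004]
wrist_force: [0.3, -1.1, -0.8]
width: 0.0701
gripper_force: 0.0
clock: 33.75
tcp_pos: [0.6255, 0.3093, 0.0966]
ee_rot: [3.092, -0.552, -0.001]
wrist_force: [-0.3, 1.0, -0.2]
width: 0.07
gripper_force: 0.0
tcp [0.6255 0.3093 0.0966] rot [ 3.092e+00 -5.520e-01 -1.000e-03] f [-0.3  1.  -0.2]
```

View pics/w6.png

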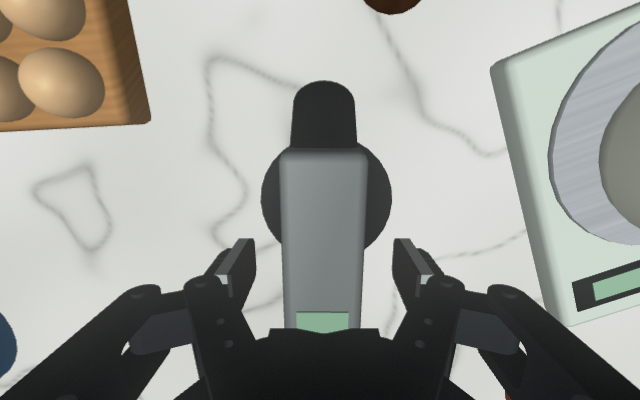

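The head (columns 280-367) is centred between the fingers and square to them, so I close.

```bash

python3 -m creep '{"jaw":[60,50,40,30,25,25,25,25],"offset":[[0,0,0],[0,0,0],[0,0,0],[0,0,0],[0,0,0],[0,0,0],[0,0,0],[0,0,0]],"rot":[[0,0,0],[0,0,0],[0,0,0],[0,0,0],[0,0,0],[0,0,0],[0,0,0],[0,0,0]]}' 60
python3 -m creep '{"jaw":[25,25,25,25,25,25,25,25],"offset":[[0,0,5],[0,0,20],[0,0,40],[0,0,60],[0,0,80],[0,0,100],[0,0,110],[0,0,110]],"rot":[[0,0,0],[0,0,0],[0,0,0],[0,0,0],[0,0,0],[0,0,0],[0,0,0],[0,0,0]]}' 60
python3 -m creep '{"jaw":[25,25,25,25,25,25,25,25],"offset":[[-20,-5,0],[-45,-10,0],[-75,-20,0],[-105,-35,0],[-135,-55,0],[-160,-80,0],[-180,-110,0],[-195,-140,0]],"rot":[[0,0,0],[0,0,0.06],[0,0,0.12],[0,0,0.18],[0,0,0.24],[0,0,0.3],[0,0,0.354],[0,0,0.354]]}'
python3 -m creep '{"jaw":[25,25,25,25,25,25,25,25],"offset":[[-8,-30,-5],[-15,-60,-10],[-18,-85,-20],[-18,-98,-30],[-18,-101,-37],[-18,-101,-37],[-18,-101,-37],[-18,-101,-37]],"rot":[[0,0,0],[0,0,0],[0,0,0],[0,0,0],[0,0,0],[0,0,0],[0,0,0],[0,0,0]]}'
python3 -c "
from h import *
c=cam('side');save(c,'side6.png');np.save('side6.npy',c,allow_pickle=True);print(robot.get_obs()['tcp_pos'],robot.get_obs()['ee_rot'])
im=cv2.imread('pics/side6.png')[150:350,180:420];cv2.imwrite('pics/s6.png',cv2.resize(im,None,fx=2.5,fy=2.5))"
```

```text
clock: 34.65
tcp_pos: [0.6262, 0.3097, 0.098]
ee_rot: [-3.092, 0.552, -0.002]
wrist_force: [0.8, 1.2, 5.2]
width: 0.0332
gripper_force: 60.6
clock: 35.45
tcp_pos: [0.6265, 0.3096, 0.2094]
ee_rot: [-3.091, 0.552, -0.004]
wrist_force: [-0.1, -0.2, -1.6]
width: 0.0335
gripper_force: 60.0
clock: 36.25
tcp_pos: [0.4282, 0.1686, 0.2062]
ee_rot: [3.141, 0.006, -0.004]
wrist_force: [0.2, 0.1, -2.8]
width: 0.033
gripper_force: 60.4
clock: 37.05
tcp_pos: [0.4131, 0.0692, 0.1706]
ee_rot: [-3.141, -0.003, -0.001]
wrist_force: [0.5, 0.6, -3.3]
width: 0.0333
gripper_force: 60.4
[0.41308621 0.06914054 0.17063169] [-3.14145643e+00 -3.04823586e-03 -9.95680506e-04]
```

View pics/s6.png

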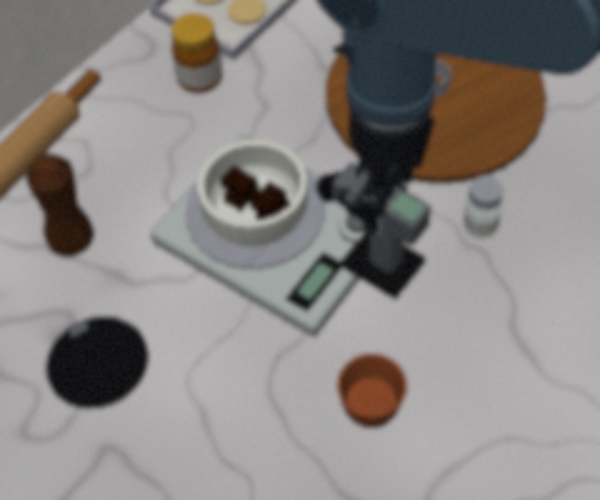

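The side view shows the thermometer held upright, facing the bowl with the chocolate in it; the pad is empty at crop (97,362). I hold it still, then return it.

```bash

for i in 1 2 3; do python3 -m creep '{"jaw":[25,25,25,25,25,25,25,25],"offset":[[0,0,0],[0,0,0],[0,0,0],[0,0,0],[0,0,0],[0,0,0],[0,0,0],[0,0,0]],"rot":[[0,0,0],[0,0,0],[0,0,0],[0,0,0],[0,0,0],[0,0,0],[0,0,0],[0,0,0]]}' | sed -n 2,3p; done
python3 -m creep '{"jaw":[25,25,25,25,25,25,25,25],"offset":[[0,5,10],[0,20,25],[3,40,37],[10,70,37],[18,101,37],[25,120,37],[33,141,37],[33,141,37]],"rot":[[0,0,0],[0,0,0],[0,0,0],[0,0,0],[0,0,0],[0,0,0],[0,0,0],[0,0,0]]}'
python3 -m creep '{"jaw":[25,25,25,25,25,25,25,25],"offset":[[20,30,0],[45,55,0],[75,75,0],[105,90,0],[135,97,0],[160,100,0],[175,100,0],[180,100,0]],"rot":[[0,0,0],[0,0,-0.06],[0,0,-0.12],[0,0,-0.18],[0,0,-0.24],[0,0,-0.3],[0,0,-0.354],[0,0,-0.354]]}'
python3 -m creep '{"jaw":[25,25,25,25,25,25,25,25],"offset":[[0,0,-20],[0,0,-40],[0,0,-60],[0,0,-75],[0,0,-85],[0,0,-90],[0,0,-90],[0,0,-90]],"rot":[[0,0,0],[0,0,0],[0,0,0],[0,0,0],[0,0,0],[0,0,0],[0,0,0],[0,0,0]]}'
python3 det.py wrist| head -1;  cp pics/wristL$(ls pics|grep -o 'wristL[0-9]*'|grep -o '[0-9]*'|sort -n|tail -1).png pics/w7.png
```

```text
tcp_pos: [0.4128, 0.0684, 0.1703]
ee_rot: [3.142, 0.001, 0.0]
tcp_pos: [0.4128, 0.0685, 0.1703]
ee_rot: [-3.142, -0.001, 0.0]
tcp_pos: [0.4128, 0.0685, 0.1703]
ee_rot: [-3.142, -0.001, -0.0]
clock: 40.3
tcp_pos: [0.4466, 0.212, 0.208]
ee_rot: [-3.14, -0.005, -0.002]
wrist_force: [-0.2, -1.4, -2.6]
width: 0.0332
gripper_force: 60.9
clock: 41.1
tcp_pos: [0.627, 0.3089, 0.2069]
ee_rot: [3.092, -0.554, -0.0]
wrist_force: [-0.2, -1.0, -2.0]
width: 0.0331
gripper_force: 61.3
clock: 41.9
tcp_pos: [0.6263, 0.3097, 0.1183]
ee_rot: [-3.092, 0.552, -0.002]
wrist_force: [0.3, 0.1, -2.3]
width: 0.0334
gripper_force: 61.4
tcp [0.6263 0.3097 0.1183] rot [-3.092e+00  5.520e-01 -2.000e-03] f [ 0.3  0.1 -2.3]
```

View pics/w7.png

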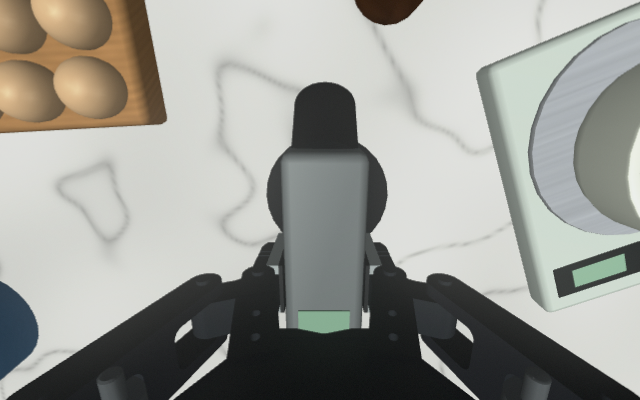

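The pad (columns 267-387) is centred behind the head (282-368), so I lower the last 20 mm, release, and back off.

```bash

python3 -m creep '{"jaw":[25,25,25,25,25,25,25,25],"offset":[[0,0,-8],[0,0,-13],[0,0,-16],[0,0,-18],[0,0,-19],[0,0,-20],[0,0,-20],[0,0,-20]],"rot":[[0,0,0],[0,0,0],[0,0,0],[0,0,0],[0,0,0],[0,0,0],[0,0,0],[0,0,0]]}'
python3 -m creep '{"jaw":[36,42,50,60,70,70,70,70],"offset":[[0,0,0],[0,0,0],[0,0,0],[0,0,0],[0,0,0],[0,0,0],[0,0,0],[0,0,0]],"rot":[[0,0,0],[0,0,0],[0,0,0],[0,0,0],[0,0,0],[0,0,0],[0,0,0],[0,0,0]]}'
python3 -m creep '{"jaw":[70,70,70,70,70,70,70,70],"offset":[[0,0,10],[0,0,30],[0,0,60],[0,0,100],[0,0,140],[0,0,160],[-40,0,165],[-80,0,165]],"rot":[[0,0,0],[0,0,0],[0,0,0],[0,0,0],[0,0,0],[0,0,0],[0,0,0],[0,0,0]]}'
python3 -m creep '{"jaw":[70,70,70,70,70,70,70,70],"offset":[[-40,0,0],[-80,0,0],[-100,0,0],[-100,0,0],[-100,0,0],[-100,0,0],[-100,0,0],[-100,0,0]],"rot":[[0,0,0],[0,0,0],[0,0,0],[0,0,0],[0,0,0],[0,0,0],[0,0,0],[0,0,0]]}'
python3 det.py wrist| head -1;  cp pics/wristL$(ls pics|grep -o 'wristL[0-9]*'|grep -o '[0-9]*'|sort -n|tail -1).png pics/w8.png
```

```text
clock: 42.75
tcp_pos: [0.6259, 0.3095, 0.098]
ee_rot: [-3.093, 0.552, -0.001]
wrist_force: [-2.7, -1.5, 3.5]
width: 0.0333
gripper_force: 62.0
clock: 43.55
tcp_pos: [0.6258, 0.3095, 0.0973]
ee_rot: [-3.093, 0.552, -0.0]
wrist_force: [-0.3, -0.1, 0.7]
width: 0.07
gripper_force: 0.0
clock: 44.35
tcp_pos: [0.5463, 0.3094, 0.2643]
ee_rot: [-3.091, 0.553, -0.005]
wrist_force: [0.6, 0.8, -0.2]
width: 0.0699
gripper_force: 0.0
clock: 45.15
tcp_pos: [0.4466, 0.3093, 0.2619]
ee_rot: [3.092, -0.553, -0.001]
wrist_force: [0.3, 0.1, 0.2]
width: 0.07
gripper_force: 0.0
tcp [0.4466 0.3093 0.2619] rot [ 3.092e+00 -5.530e-01 -1.000e-03] f [0.3 0.1 0.2]
```

View pics/w8.png

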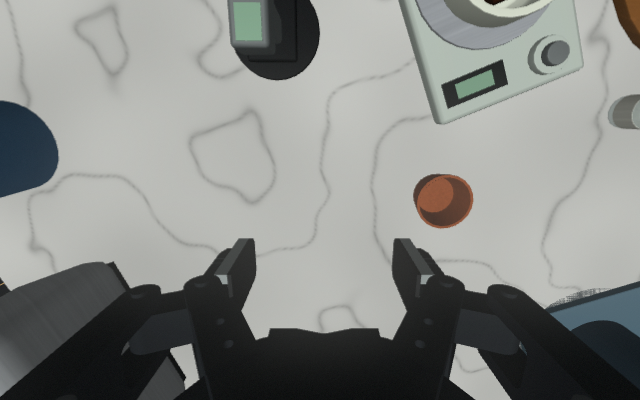

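The thermometer stands on its pad at (265,30), the tare key at (553,52) is up, and the gripper is clear, so I hand in.

```bash
python3 -c "
from workcell import robot
print(robot.close_job())"
```

```text
the job is handed in; nothing more can be done
None
```

I handed the job in after about 45 s, with no verdict returned: the bowl with all four chocolate blocks is on the tared scale, the thermometer was aimed into it for over two seconds and is back on its pad, and I saw no bystander disturbed.

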